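# Close the chip reader: tongue its cover into the groove, lay it flat, turn the catch

### The job

Close the white chip reader with its loose blue cover: hold the cover at an angle, slip its metal tongue under the reader's fixed grey lip into the groove, then lower the cover until it lies fully flat inside the rim. Then swing the catch by its red pin all the way round over the cover's front edge, let go, and do not disturb the beaker or the petri dishes.

Things in the scene. Friction and masses are not known exactly. Their poses are not given: they have to be found in the camera images.
- reader: White open box fixed on the worktop, 193 (x) x 150 (y) x 38 mm high. Origin: centre of its underside; x points to the groove end, away from the robot; z up. In its frame, mm: the well for the cover spans x -68.5 (front rail's inner face) to 80.5 (back wall), y -59 to 59, with ledges at z 20 that the cover rests on. Side walls' top z 30, front rail's top z 26.
- groove (a point): Middle of the groove's mouth, reader x 68.5, z 25 mm; axes as the reader's. The groove is 10 mm high (z 20 to 30), 12 mm deep in +x, as wide as the well, under a fixed grey lip whose edge is at x 68.5 and top at z 38. From front rail to lip edge is 137 mm, less than the cover's 144, so the cover goes in only angled, tongue first.
- cover_bar (a point): Middle of the black finger bar (44 x 12 x 36 mm high, pinch across the 12) on the loose blue cover, 0.11 to 0.22 kg, flat on the worktop at the start. Axes: x to the tongue, z up. It is 28 mm above the cover's underside. The panel, 130 (x) x 110 (y) x 10 mm, is centred under it; the tongue sticks out 14 mm more at +x, full width, 6 mm thick, underside flush.
- cover_tongue (a point): Middle of the tip of the cover's aluminium tongue, 79 mm ahead (+x) of the finger bar, half-way up the tongue (3 mm above the cover's underside). Axes as the cover's.
- cover_front (a point): Middle of the cover's front edge, opposite the tongue, 65 mm behind the finger bar, half-way up the panel (5 mm above the underside). Axes as the cover's.
- catch (a joint): Angle (rad) of the steel catch on the reader's front rail, about an upright pivot at reader x -86.5, y 0 mm. 0: along the rail, pin to reader -y; grows anticlockwise from above; stop at 1.57: points to reader +x, over the cover. Below 0 (to -0.6) it points away from the well. Stays where left (friction 0.02 N m). Its 14 mm wide bar clears a flat cover by 2 mm.
- catch_pin (a point): Middle of the upright red pin of the catch, 10 mm in diameter, from 38 to 68 mm above the worktop; its axis is 32 mm from the pivot. Pinch or push it. Axes turn with the catch.
- beaker_mid (a point): Middle of a small glass beaker, 57 x 52 x 60 mm, standing behind; leave it alone.
- petri_mid (a point): Middle of two stacked petri dishes, 62 mm across and 30 mm high, standing behind, to the left; leave them alone.
Things that resemble listed ones, but are neither listed nor needed, are in the scene too. There is more than one size of the reader; the job needs the larger.

How it is judged:
By the outcome, as a careful person would: the job done as asked, in the order asked, and still so for the second after the job is handed in, with the robot touching nothing.
It also fails if it takes over 51 s, if anything falls off the work surface, if the arm or the gripper's body presses on something with over 40 N, if the wrist force passes 120 N, or if a joint passes its speed limit or range.

### The arm

A 7-joint arm with a two-finger parallel gripper is mounted at the origin on a cart in front of the work surface, level with it; the furniture and walls round the work are solid. World frame = base frame: x ahead of the robot, y to its left, z up, the work surface at z = 0. Lengths are in m, angles in rad, forces in N, time in s.
With the tool pointing down it reaches from about 0.425 to 0.925 m from the base axis. Payload 6.8 kg.
Tool frame: the origin (TCP) lies at the very end of the fingers, on their centre line; the grasp point (between the pads) lies 19 mm behind it; z points along the fingers, y is the line along which they close (so a half turn about z gives the same grasp; the last joint's range is limited). The gripper opens to 85 mm and grips with 20 to 120 N. Pads are 22 mm wide; open, the fingers measure 114 mm over their backs; the gripper's body (76 mm by 85 mm) begins 54 mm behind the grasp point. The pads swing forward as they close: fully open they stand 13 mm farther back than shut.
Start: joints at [-1.267, 0.477, 0.022, 1.555, -0.011, 1.109, -0.083], TCP at [0.27, 0.619, 0.231] pointing down, gripper open.
Joint ranges: [-2.96, 2.96], [-0.34, 2.1], [-1.41, 1.46], [0.24, 2.44], [-1.37, 4.51], [0.17, 1.92], [-2.96, 2.96]. Speed limits (rad/s): [2.39, 2.39, 3.14, 3.14, 3.14, 3.14, 3.14].

### API

Orientations are given as a unit quaternion [w, x, y, z].
In Python, from station import bot gives the robot as it stands.
- The arm moves only by the tool apply_moves, never from a script. Its argument "deltas" is a list of rows, each a list of 3 entries, a list of its own where there are three numbers: the closure, from 0 (fully open) to 1 (shut), then the shift along the tool's x, y, z in units of 0.2 m (1.0 is 0.2 m), then the turn about the tool's z in units of 2 pi rad (1.0 is 2 pi rad). A call has 1 to 12 rows; each row is the pose to reach, as a shift and turn from the pose commanded when the call began, along the tool's axes at that moment, turning the shorter way round; what a row does not reach only later rows make up. A row lasts 1/10 s, in which the tool goes at most 50 mm and 8.59 degrees, less where a joint would pass 70% of its speed; a pose out of reach is approached as far as the arm can. A call with a number of a shift or a turn outside -1 to 1 is refused whole. A call with a gripper value outside its range is refused whole. The fingers move at their own pace and stop on an object; "squeeze" is the grip in N (left out, the last holds). Time passes only in rows, so rows that repeat a pose let the fingers close. It gives the time, the measured TCP pose, the force, the opening and the grip force at its end, in the units of the state.
- bot.get_obs(): the state, without advancing time (a new reading comes with each control period).
- bot.read_camera(name): name is "scene" or "top" or "wrist"; returns a dict with "color" (480x640x3 uint8, red, green, blue), "intrinsics" (3x3 intrinsics, pixels), "pose" (4x4, takes a point from camera to world coordinates); the wrist camera has in their place "hand_eye" (4x4, takes a point from camera to tool coordinates, whose origin is the TCP and whose axes are the flange's). Camera axes: x right, y down, z forward; pixel columns grow to the right and rows downward; lengths in m; the calibration is good to about 2 mm. A picture is of the moment at which its call begins: read the wrist's pose just before it. There is no depth.
- bot.hand_in(): hands the job in; it is judged then, once.
Trained networks look in a picture, given as the dict that the camera call returned (one of the last four; its "shot" number tells which), for a name from the list of things; names that differ only in an ending like _2 or _b are one class to them, and where a whole thing is asked for, a point or a joint stands for the part that bears it (a point fixed in the world has none). Each returns a list of dicts, best first, with "confidence" (0 to 1); they miss things now and then, are a little off and sometimes report something else, mostly with a low value. They report only what shows in the picture. A call takes as long as a camera call. They do not tell look-alikes from the thing itself.
- bot.look_for(picture, target): "point" ([x, y, z] in m, in world coordinates, good to about 4 mm: the middle of the surface that is visible of it).
The state is a dict: "t": time; "q": joint angles; "joint_vel": joint speeds; "joint_torque": joint torques, N m; "eef_pos": TCP position; "tool_rot": TCP orientation; "contact_force": force on the tool from outside, world axes, zero at the start; "torque": the same for the moment, N m; "gripper_width": opening from 0.0 (shut) to 1.0 (fully open); "grasp_force": force on a finger pad.
Only numpy, scipy, OpenCV 4.12 (cv2) and the standard library are available. Lean on these libraries where they do the work, as an engineer would, in place of code of your own. Each camera call takes 0.05 s, during which the arm holds its last target. There are 200 camera calls.

## Working session

There is one attempt and no reset: what is moved stays moved. The work goes in short steps, Python scripts to look and compute and a tool call to move; the robot and the scene stay as the last step left them, time stands still between calls to the robot, and variables do not carry over. Pictures are saved under pics/ and viewed, at most 10 in all, crops included, and the job is handed in when it is done.

Besides the shell and the picture viewer there is one more tool, called after "Call:" by a JSON object that holds its "fn" and its "kwargs", one argument or row to a line. apply_moves: Moves the arm, as the interface text tells. Its arguments: {"type":"object","properties":{"deltas":{"type":"array","items":{"type":"array"}},"squeeze":{"type":"number"}},"required":["deltas"]}

```bash
mkdir -p pics; ls; cat > h.py <<'E'
from station import bot
import numpy as np, cv2
def save(p,n): cv2.imwrite('pics/'+n,cv2.cvtColor(p['color'],cv2.COLOR_RGB2BGR))
def proj(p,X,T=None):
    T=np.array(p['pose']) if T is None else T
    X=np.atleast_2d(X); c=(X-T[:3,3])@T[:3,:3]; u=c@np.array(p['intrinsics']).T
    return u[:,:2]/u[:,2:]
def ray(p,uv,z,T=None):
    T=np.array(p['pose']) if T is None else T
    d=T[:3,:3]@np.linalg.solve(np.array(p['intrinsics']),[uv[0],uv[1],1.])
    return T[:3,3]+d*(z-T[2,3])/d[2]
E
python3 - <<'E'
from h import *
s=bot.get_obs(); print(s)
for n in('scene','top'):
    p=bot.read_camera(n); save(p,n+'1.png'); print(n,np.round(p['pose'],3).tolist(),np.round(p['intrinsics'],1).tolist())
    for t in('reader','groove','cover_bar','cover_tongue','cover_front','catch','catch_pin','beaker_mid','petri_mid'):
        print(t,[(np.round(r['point'],3).tolist(),round(r['confidence'],2)) for r in bot.look_for(p,t)])
E
```

```text
pics
{'t': 0.0, 'q': array([-1.26714988,  0.47780175,  0.02236165,  1.55646732, -0.01149632,
        1.1092979 , -0.0830649 ]), 'joint_vel': array([-0.00062332,  0.00100227,  0.00037727, -0.001745  ,  0.00172337,
       -0.00098762, -0.00091463]), 'joint_torque': array([ 4.38760353e-04, -5.96462774e+01,  1.60771586e+00, -2.81196088e+01,
        1.22860784e-02,  9.46197251e-03,  1.92428217e-05]), 'eef_pos': array([0.26992981, 0.61802355, 0.23031835]), 'tool_rot': array([-1.14174057e-04,  2.04402985e-01,  9.78886392e-01, -9.15816460e-04]), 'contact_force': array([ 1.02947188, -0.17353229, -0.57364465]), 'torque': array([-0.02391772, -0.02281236, -0.00147118]), 'grasp_force': 0.0, 'gripper_width': 0.9969258899613596}
scene [[-0.593, -0.43, 0.681, -0.027], [-0.806, 0.322, -0.497, 0.464], [-0.005, -0.843, -0.538, 0.57], [0.0, 0.0, 0.0, 1.0]] [[463.6, 0.0, 314.1], [0.0, 463.6, 241.3], [0.0, 0.0, 1.0]]
reader [([0.59, -0.22, 0.021], 0.88), ([0.606, -0.001, 0.014], 0.88), ([0.77, 0.001, 0.038], 0.68)]
groove [([0.608, 0.0, 0.015], 0.89), ([0.591, -0.22, 0.02], 0.79)]
cover_bar [([0.77, -0.0,
[... 252 characters left out ...]
r_mid [([0.77, 0.001, 0.036], 0.62)]
petri_mid [([0.754, 0.202, 0.03], 0.63)]
top [[-0.008, -0.989, 0.145, 0.421], [-1.0, 0.006, -0.015, -0.025], [0.014, -0.145, -0.989, 1.308], [0.0, 0.0, 0.0, 1.0]] [[577.4, 0.0, 322.7], [0.0, 577.4, 226.5], [0.0, 0.0, 1.0]]
reader [([0.601, -0.222, 0.022], 0.86), ([0.598, 0.192, 0.007], 0.24)]
groove [([0.599, -0.226, 0.021], 0.84), ([0.612, -0.005, 0.011], 0.73)]
cover_bar [([0.598, 0.195, 0.008], 0.67)]
cover_tongue [([0.599, 0.188, 0.008], 0.86)]
cover_front [([0.597, 0.193, 0.012], 0.85)]
catch [([0.514, -0.248, 0.042], 0.67), ([0.55, -0.042, 0.024], 0.58)]
catch_pin []
beaker_mid [([0.787, -0.01, 0.02], 0.72)]
petri_mid [([0.764, 0.197, 0.033], 0.59)]
```

View pics/scene1.png

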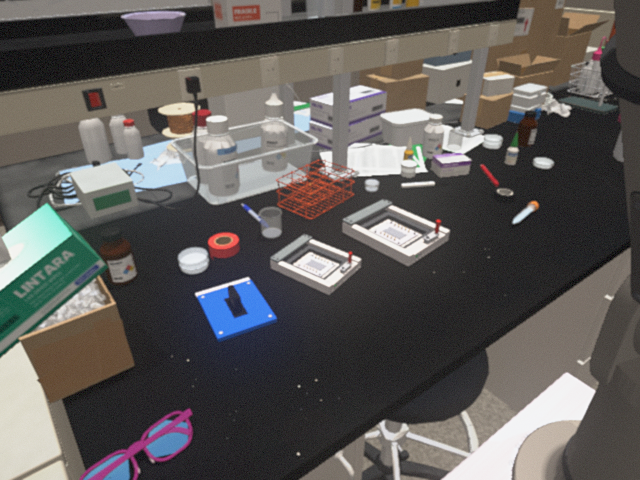

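View pics/top1.png

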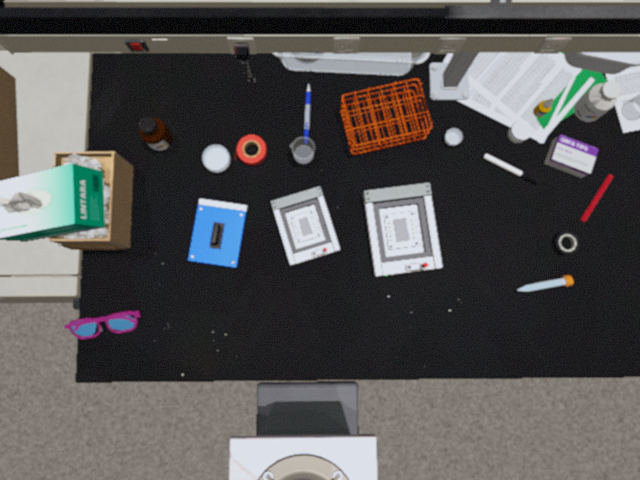

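The larger reader is on the right, centred near top (403,230) with its grey lip on the far side and the red pin at the near right (426,265). The blue cover is at top (218,233) with its tongue pointing away from the robot, and the beaker (303,150) and petri dishes (215,158) stand behind. I'll close in with the wrist camera.

```bash
cat >> h.py <<'E'
from scipy.spatial.transform import Rotation as Ro
def tool(s=None):
    s=s or bot.get_obs(); q=s['tool_rot']; T=np.eye(4)
    T[:3,:3]=Ro.from_quat([q[1],q[2],q[3],q[0]]).as_matrix(); T[:3,3]=s['eef_pos']; return T
def go(xyz,yaw=None,T=None):
    "delta from pose to world xyz with tool y along yaw+90deg (yaw = object's x, deg)"
    T=tool() if T is None else T; R=T[:3,:3]
    d=R.T@(np.array(xyz)-T[:3,3]); a=0
    if yaw is not None:
        cur=np.degrees(np.arctan2(R[1,1],R[0,1])); a=(yaw+90-cur+90)%180-90
    print('shift',np.round(d/0.2,4).tolist(),'turn',round(-a/360,4),'mm',round(1e3*np.linalg.norm(d)),'deg',round(a,1))
def wrist():
    T=tool(); p=bot.read_camera('wrist'); p['T']=T@np.array(p['hand_eye']); return p
E
python3 - <<'E'
from h import *
p=wrist(); print(np.round(p['hand_eye'],3).tolist(), p['intrinsics'])
go([.55,.195,.28],-5.7)
E
```

```text
[[0.0, -0.95, -0.312, 0.08], [1.0, 0.0, -0.0, 0.0], [0.001, -0.312, 0.95, -0.143], [0.0, 0.0, 0.0, 1.0]] [[363.43543727   0.         322.3903605 ]
 [  0.         363.43543727 242.7902239 ]
 [  0.           0.           1.        ]]
shift [-2.1299, -1.3809, -0.2435] turn -0.0497 mm 510 deg 17.9
```

Call:
{"fn": "apply_moves", "kwargs": {
  "deltas": [
    [0, [-0.25, -0.16, -0.03], 0],
    [0, [-0.5, -0.32, -0.06], 0],
    [0, [-0.75, -0.48, -0.09], 0],
    [0, [-1, -0.65, -0.12], 0],
    [0, [-1, -0.65, -0.12], 0]
  ]
}}

```text
t: 1.55
eef_pos: [0.4033, 0.4164, 0.2559]
tool_rot: [0.0, 0.206, 0.979, 0.0]
contact_force: [0.7, 0.7, 0.2]
gripper_width: 1.0
grasp_force: 0.0
```

Call:
{"fn": "apply_moves", "kwargs": {
  "deltas": [
    [0, [-0.25, -0.16, -0.03], 0],
    [0, [-0.5, -0.32, -0.06], -0.02],
    [0, [-0.75, -0.48, -0.09], -0.03],
    [0, [-1, -0.65, -0.12], -0.05],
    [0, [-1.0, -0.7, -0.12], -0.05],
    [0, [-1.0, -0.7, -0.12], -0.05]
  ]
}}

```text
t: 2.15
eef_pos: [0.5322, 0.2028, 0.2803]
tool_rot: [0.001, 0.055, 0.998, -0.001]
contact_force: [0.3, -0.1, -0.2]
gripper_width: 1.004
grasp_force: 0.0
```

```bash
python3 - <<'E'
from h import *
print(bot.get_obs()['t'],tool().round(3).tolist())
p=wrist(); save(p,'w1.png'); np.save('w1T.npy',p['T'])
for t in('cover_bar','cover_tongue','cover_front'):
    print(t,[(np.round(r['point'],3).tolist(),round(r['confidence'],2)) for r in bot.look_for(p,t)])
E
```

```text
2.15 [[-0.994, 0.109, 0.003, 0.532], [0.109, 0.994, -0.003, 0.203], [-0.003, -0.002, -1.0, 0.28], [0.0, 0.0, 0.0, 1.0]]
cover_bar [([0.589, 0.189, 0.014], 0.6)]
cover_tongue [([0.589, 0.196, 0.008], 0.7)]
cover_front [([0.591, 0.19, 0.014], 0.59)]
```

View pics/w1.png

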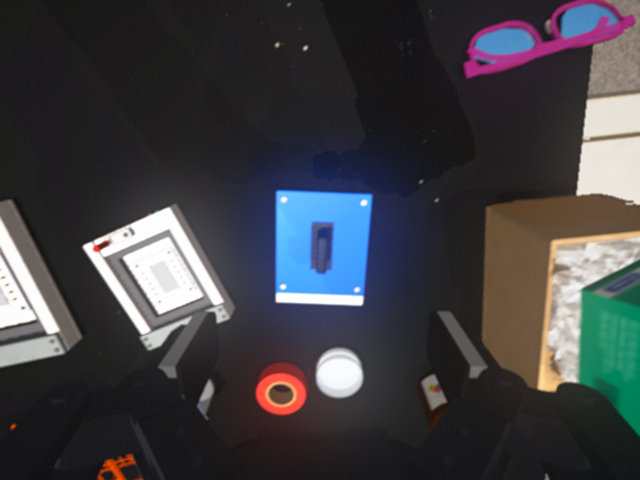

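The wrist picture shows the cover upright in view: the panel spans (275–372, 190–295) with its tongue at the bottom (far) edge, and the bar is near (321,247). Next I'll measure the cover by colour in both views, and locate the reader from the top and scene views.

```bash
python3 - <<'E'
from h import *
from scipy.optimize import least_squares
def blue(img):
    hsv=cv2.cvtColor(img,cv2.COLOR_RGB2HSV); m=cv2.inRange(hsv,(98,120,60),(125,255,255))
    m=cv2.morphologyEx(m,cv2.MORPH_CLOSE,np.ones((15,15)))
    c=max(cv2.findContours(m,0,2)[0],key=cv2.contourArea) ; return cv2.approxPolyDP(cv2.convexHull(c),6,True)[:,0].astype(float),c
pw=wrist(); pt=bot.read_camera('top'); 
obs=[]
for p,T in((pw,pw['T']),(pt,np.array(pt['pose']))):
    q,c=blue(p['color']); print(q.round().tolist(),cv2.contourArea(c))
    X=np.array([ray(p,u,.010,T)[:2] for u in q]); print((X*1e3).round().tolist(), 'mean',X.mean(0).round(4))
    for a in range(len(X)): 
        d=X[(a+1)%len(X)]-X[a]; print(round(1e3*np.hypot(*d)),round(np.degrees(np.arctan2(d[1],d[0])),1))
# top crop of big reader & scene crop, upscaled
c=pt['color'][170:290,350:460]; big=cv2.resize(c,None,fx=5,fy=5,interpolation=cv2.INTER_CUBIC)
cv2.imwrite('pics/topcrop.png',big[:,:,::-1])
E
```

```text
[[259.0, 174.0], [301.0, 158.0], [364.0, 174.0], [382.0, 192.0], [398.0, 234.0], [392.0, 290.0], [354.0, 309.0], [303.0, 311.0], [264.0, 297.0], [243.0, 222.0]] 18147.5
[[495.0, 145.0], [482.0, 194.0], [506.0, 262.0], [528.0, 281.0], [580.0, 298.0], [652.0, 288.0], [674.0, 239.0], [671.0, 175.0], [647.0, 128.0], [548.0, 118.0]] mean [0.5784 0.2128]
51 104.8
73 70.5
29 40.8
54 17.8
73 -7.6
54 -65.9
65 -93.0
52 -117.5
99 -174.0
60 153.2
[[246.0, 212.0], [237.0, 267.0], [187.0, 260.0], [197.0, 204.0]] 2778.5
[[645.0, 129.0], [520.0, 148.0], [536.0, 260.0], [664.0, 241.0]] mean [0.5913 0.1948]
126 171.5
113 81.6
129 -8.7
113 -99.7
```

View pics/topcrop.png

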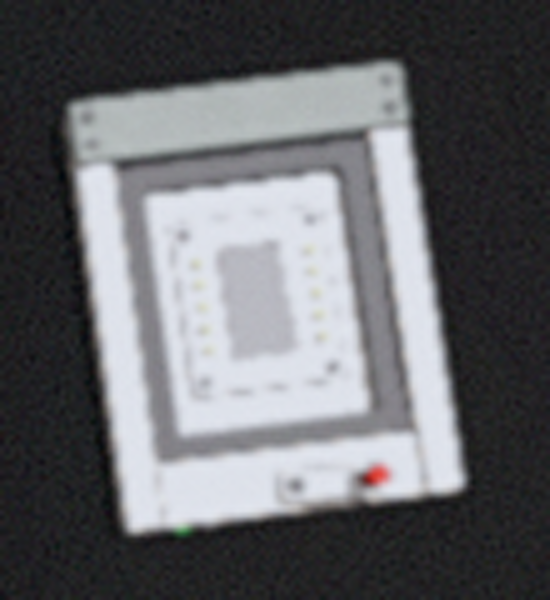

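The crop shows the larger reader with its grey lip at the top, a dark ledge all the way round the well, and the catch lying along the rail (angle about 0), with the pivot near crop (292,487) and the pin at (374,474).

```bash
python3 - <<'E'
from h import *
pw=wrist(); T=pw['T']
hsv=cv2.cvtColor(pw['color'],cv2.COLOR_RGB2HSV); m=cv2.inRange(hsv,(95,150,140),(125,255,255))
m=cv2.morphologyEx(m,cv2.MORPH_CLOSE,np.ones((25,25)));m=cv2.morphologyEx(m,cv2.MORPH_OPEN,np.ones((9,9)))
c=max(cv2.findContours(m,0,2)[0],key=cv2.contourArea); q=cv2.approxPolyDP(cv2.convexHull(c),6,True)[:,0].astype(float)
print(q.tolist()); q=np.array([(276,191),(372,193),(366,296),(275,294)],float)
X=np.array([ray(pw,u,.010,T)[:2] for u in q]); print((X*1e3).round(),X.mean(0))
for a in range(4): d=X[(a+1)%4]-X[a]; print(round(1e3*np.hypot(*d)),round(np.degrees(np.arctan2(d[1],d[0])),1))
# triangulate panel centre from the two views
pt=bot.read_camera('top'); A=np.array(pt['pose'])
def line(p,T,uv): 
    d=T[:3,:3]@np.linalg.solve(np.array(p['intrinsics']),[*uv,1.]); return T[:3,3],d/np.linalg.norm(d)
def tri(l1,l2):
    M=sum(np.eye(3)-np.outer(d,d) for _,d in(l1,l2)); b=sum((np.eye(3)-np.outer(d,d))@o for o,d in(l1,l2)); return np.linalg.solve(M,b)
w=[(276,191),(372,193),(366,296),(275,294)]; t=[(237,267),(187,260),(197,204),(246,212)]
# wrist left = world -y : corner(276,191)= near,right
for a,b in zip(w,t): print('tri',tri(line(pw,T,a),line(pt,A,b)).round(4))
# reader corners in top crop (px/5+offset), outer base/top corners at heights
def tc(x,y,z): return ray(pt,(350+(x-2)/5,170+(y-2)/5),z)
lab={'lipL far':(68,103,.038),'lipR far':(402,62,.038),'lipedge L':(78,165,.038),'lipedge R':(408,127,.038),'nearL':(127,533,.026),'nearR':(466,490,.026),'wellNL':(160,460,.026),'wellNR':(412,432,.026),'pivot':(292,487,.038),'pin':(376,474,.053)}
P={k:tc(*v) for k,v in lab.items()}
for k,v in P.items(): print(k,v.round(4))
E
```

```text
[[267.0, 195.0], [361.0, 201.0], [353.0, 300.0], [265.0, 296.0]]
[[516. 161.]
 [528. 270.]
 [657. 256.]
 [644. 143.]] [0.58630299 0.2075748 ]
110 83.4
130 -6.3
114 -96.8
130 171.8
tri [ 0.5235  0.1545 -0.0375]
tri [ 0.5446  0.2801 -0.0769]
tri [ 0.673   0.2538 -0.0259]
tri [ 0.6523  0.1354 -0.0148]
lipL far [ 0.6882 -0.136   0.038 ]
lipR far [ 0.7062 -0.2871  0.038 ]
lipedge L [ 0.6599 -0.14    0.038 ]
lipedge R [ 0.6764 -0.2887  0.038 ]
nearL [ 0.496  -0.1597  0.026 ]
nearR [ 0.514  -0.3113  0.026 ]
wellNL [ 0.5284 -0.1751  0.026 ]
wellNR [ 0.5401 -0.2881  0.026 ]
pivot [ 0.515  -0.2317  0.038 ]
pin [ 0.5193 -0.2661  0.053 ]
```

```bash
python3 - <<'E'
from h import *
pw=wrist(); T=pw['T']
q=[(267.0, 195.0), (361.0, 201.0), (353.0, 300.0), (265.0, 296.0)]
pt=bot.read_camera('top'); A=np.array(pt['pose'])
X=np.array([ray(pw,u,.010,T)[:2] for u in q]); print((X*1e3).round().tolist(),X.mean(0))
for a in range(4): d=X[(a+1)%4]-X[a]; print(round(1e3*np.hypot(*d)),round(np.degrees(np.arctan2(d[1],d[0])),1))
t=[(237,267),(187,260),(197,204),(246,212)]
def ln(p,T,uv): 
    d=T[:3,:3]@np.linalg.solve(np.array(p['intrinsics']),[*uv,1.]); return T[:3,3],d/np.linalg.norm(d)
P=lambda d:np.eye(3)-np.outer(d,d)
for a,b in zip(q,t):
    (o1,d1),(o2,d2)=ln(pw,T,a),ln(pt,A,b); print(np.linalg.solve(P(d1)+P(d2),P(d1)@o1+P(d2)@o2).round(4))
print(tool().round(4).tolist())
go([.591,.195,.10],-8.5); go([.591,.195,.018],-8.5)
E
```

```text
[[519.0, 150.0], [537.0, 257.0], [662.0, 239.0], [646.0, 129.0]] [0.59083208 0.19369413]
108 80.9
126 -8.1
111 -98.3
128 170.7
[0.5204 0.149  0.0042]
[0.5341 0.2561 0.0257]
[0.6639 0.2402 0.0073]
[0.645  0.1295 0.0111]
[[-0.9954, 0.0959, -0.0002, 0.5283], [0.0959, 0.9954, 0.0, 0.2119], [0.0002, -0.0, -1.0, 0.2792], [0.0, 0.0, 0.0, 1.0]]
shift [-0.3205, -0.0543, 0.8959] turn 0.0083 mm 191 deg -3.0
shift [-0.3206, -0.0543, 1.3059] turn 0.0083 mm 269 deg -3.0
```

Call:
{"fn": "apply_moves", "kwargs": {
  "deltas": [
    [0, [-0.1, -0.02, 0.25], 0.008],
    [0, [-0.2, -0.04, 0.5], 0.008],
    [0, [-0.3, -0.055, 0.75], 0.008],
    [0, [-0.32, -0.055, 0.9], 0.008],
    [0, [-0.32, -0.055, 0.9], 0.008],
    [0, [-0.32, -0.055, 0.9], 0.008]
  ]
}}

```text
t: 3.25
eef_pos: [0.5909, 0.1942, 0.0993]
tool_rot: [-0.001, 0.074, 0.997, -0.0]
contact_force: [-0.1, -0.2, 0.7]
gripper_width: 0.996
grasp_force: 0.0
```

```bash
python3 - <<'E'
from h import *
print(tool().round(4).tolist()); p=wrist(); save(p,'w2.png'); go([.591,.1945,.016],-8.5)
for t in('cover_bar',):
    print(t,[(np.round(r['point'],3).tolist(),round(r['confidence'],2)) for r in bot.look_for(p,t)])
E
```

```text
[[-0.9891, 0.147, -0.0014, 0.5909], [0.147, 0.9891, -0.0005, 0.1942], [0.0013, -0.0007, -1.0, 0.0993], [0.0, 0.0, 0.0, 1.0]]
shift [0.0047, -0.002, 0.4247] turn 0.0002 mm 85 deg -0.1
cover_bar [([0.584, 0.193, 0.011], 0.65)]
```

View pics/w2.png

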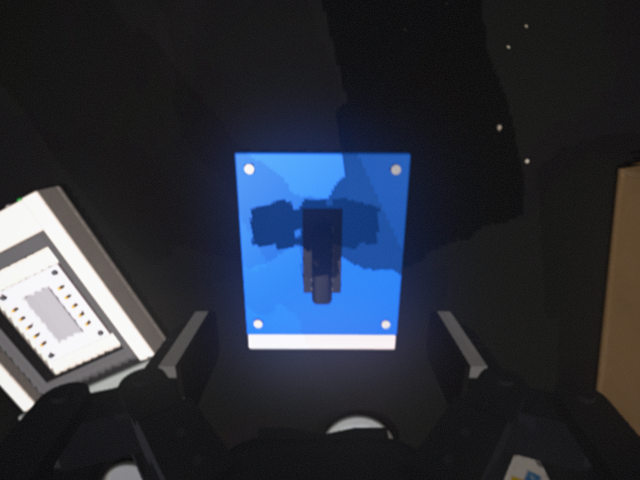

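The cover sits square and centred between the fingers: panel edges at u 235–411, bar at u≈322. I'll go down and grip.

Call:
{"fn": "apply_moves", "kwargs": {
  "deltas": [
    [0, [0, 0, 0.2], 0],
    [0, [0, 0, 0.36], 0],
    [0, [0, 0, 0.42], 0],
    [0, [0, 0, 0.42], 0],
    [0.5, [0, 0, 0.42], 0],
    [1, [0, 0, 0.42], 0],
    [1, [0, 0, 0.42], 0],
    [1, [0, 0, 0.42], 0],
    [1, [0, 0, 0.42], 0],
    [1, [0, 0, 0.42], 0],
    [1, [0, 0, 0.42], 0]
  ],
  "squeeze": 30
}}

```text
t: 4.45
eef_pos: [0.5916, 0.194, 0.0158]
tool_rot: [0.0, 0.074, 0.997, 0.0]
contact_force: [-1.0, -0.3, 5.2]
gripper_width: 0.137
grasp_force: 30.5
```

```bash
python3 - <<'E'
from h import *
print(bot.get_obs()['q'].round(3)); go([.591,.195,.13]); go([.601,-.16,.13],-45); go([.617,-.3545,.10],-83.1)
E
```

```text
[-0.512  0.66   0.129  1.835 -0.13   0.654  1.116]
shift [0.0035, 0.0045, -0.5708] turn 0.0 mm 114 deg 0
shift [-0.3077, -1.7437, -0.5715] turn 0.1014 mm 372 deg -36.5
shift [-0.5301, -2.6938, -0.4218] turn 0.2073 mm 556 deg -74.6
```

Call:
{"fn": "apply_moves", "kwargs": {
  "deltas": [
    [1, [0, 0, -0.1], 0],
    [1, [0, 0, -0.3], 0],
    [1, [0, 0, -0.5], 0],
    [1, [0, 0, -0.57], 0],
    [1, [0, 0, -0.57], 0],
    [1, [0, 0, -0.57], 0]
  ]
}}

```text
t: 5.05
eef_pos: [0.5902, 0.1936, 0.1278]
tool_rot: [-0.001, 0.074, 0.997, -0.0]
contact_force: [0.1, -0.4, -2.3]
gripper_width: 0.138
grasp_force: 29.6
```

Call:
{"fn": "apply_moves", "kwargs": {
  "deltas": [
    [1, [-0.05, -0.2, 0], 0],
    [1, [-0.1, -0.45, 0], 0],
    [1, [-0.15, -0.7, 0], 0],
    [1, [-0.18, -0.9, 0], 0],
    [1, [-0.2, -1, 0], 0]
  ]
}}

```text
t: 5.55
eef_pos: [0.5991, -0.0159, 0.1267]
tool_rot: [-0.002, 0.077, 0.997, -0.002]
contact_force: [0.1, 0.7, -1.8]
gripper_width: 0.132
grasp_force: 29.7
```

Call:
{"fn": "apply_moves", "kwargs": {
  "deltas": [
    [1, [-0.05, -0.25, 0], 0],
    [1, [-0.1, -0.5, 0], 0],
    [1, [-0.15, -0.75, 0], 0],
    [1, [-0.18, -0.9, 0], 0],
    [1, [-0.2, -1, 0], 0]
  ]
}}

```text
t: 6.05
eef_pos: [0.6089, -0.2178, 0.1264]
tool_rot: [-0.002, 0.076, 0.997, -0.001]
contact_force: [-0.1, 0.4, -1.0]
gripper_width: 0.131
grasp_force: 29.8
```

Call:
{"fn": "apply_moves", "kwargs": {
  "deltas": [
    [1, [-0.03, -0.15, 0], 0.02],
    [1, [-0.07, -0.3, 0], 0.04],
    [1, [-0.1, -0.45, 0], 0.06],
    [1, [-0.13, -0.6, 0], 0.08],
    [1, [-0.13, -0.69, 0], 0.1],
    [1, [-0.13, -0.69, 0], 0.12],
    [1, [-0.13, -0.69, 0], 0.14],
    [1, [-0.13, -0.69, 0], 0.16],
    [1, [-0.13, -0.69, 0], 0.18],
    [1, [-0.13, -0.69, 0], 0.207],
    [1, [-0.13, -0.69, 0], 0.207],
    [1, [-0.13, -0.69, 0], 0.207]
  ]
}}

```text
t: 7.25
eef_pos: [0.6159, -0.3532, 0.1271]
tool_rot: [-0.002, 0.661, 0.75, -0.001]
contact_force: [-0.3, -0.1, -1.6]
gripper_width: 0.134
grasp_force: 29.8
```

```bash
python3 - <<'E'
from h import *
print(bot.get_obs()['t'],tool().round(4).tolist())
p=wrist(); save(p,'w3.png')
go([.617,-.3545,.055],-83.1)
E
```

```text
7.25 [[-0.125, 0.9922, -0.0034, 0.6159], [0.9922, 0.125, 0.0008, -0.3532], [0.0012, -0.0033, -1.0, 0.1271], [0.0, 0.0, 0.0, 1.0]]
shift [-0.0061, 0.0045, 0.3631] turn 0.0008 mm 73 deg -0.3
```

View pics/w3.png

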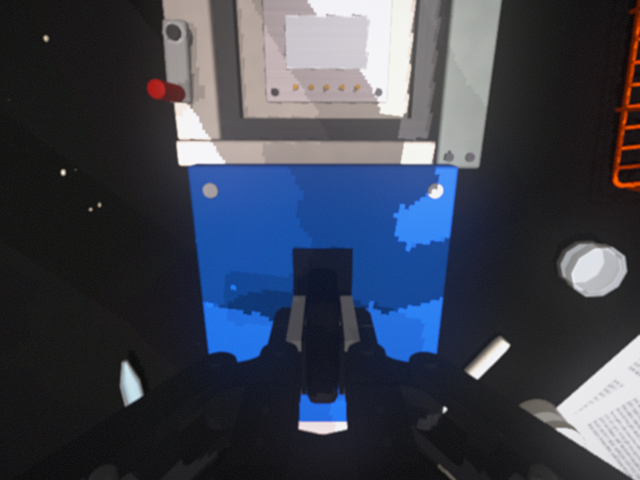

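The cover is held level with its front edge (v≈165) over the reader's right side wall (v 140–165). The catch and red pin at (160,90) are clear. I'll press the front edge on the wall so the cover pivots tongue-down in the grip.

Call:
{"fn": "apply_moves", "kwargs": {
  "deltas": [
    [1, [0, 0, 0.15], 0],
    [1, [0, 0, 0.3], 0],
    [1, [0, 0, 0.38], 0],
    [1, [0, 0, 0.4], 0],
    [1, [0, 0, 0.41], 0],
    [1, [0, 0, 0.42], 0],
    [1, [0, 0, 0.43], 0],
    [1, [0, 0, 0.44], 0],
    [1, [0, 0, 0.45], 0],
    [1, [0, 0, 0.455], 0],
    [1, [0, 0, 0.455], 0]
  ]
}}

```text
t: 8.4
eef_pos: [0.6181, -0.3571, 0.041]
tool_rot: [0.003, 0.663, 0.749, -0.0]
contact_force: [0.0, -4.6, 5.0]
gripper_width: 0.137
grasp_force: 31.2
```

Call:
{"fn": "apply_moves", "kwargs": {
  "deltas": [
    [1, [0, 0, -0.1], 0],
    [1, [0, 0, -0.3], 0],
    [1, [0, 0, -0.45], 0],
    [1, [0, 0, -0.45], 0]
  ]
}}

```text
t: 8.8
eef_pos: [0.6195, -0.3561, 0.1341]
tool_rot: [0.005, 0.663, 0.749, 0.001]
contact_force: [-0.0, 0.3, -1.5]
gripper_width: 0.134
grasp_force: 30.3
```

```bash
python3 - <<'E'
from h import *
print(bot.get_obs()['t'],tool().round(4).tolist())
p=wrist(); a=p['color']; q=bot.read_camera('scene')['color']
c=cv2.resize(q[150:310,330:520],None,fx=2.4,fy=2.4)
w=cv2.resize(a,(400,300)); im=np.zeros((384,456+400,3),np.uint8)[:, :800] if 0 else None
h=np.zeros((384,860,3),np.uint8); h[:c.shape[0],:c.shape[1]]=c; h[:300,460:860]=w
cv2.imwrite('pics/tilt.png',cv2.resize(h,(800,357))[:,:,::-1])
go([.601,-.2235,.127],6.9)
E
```

```text
8.8 [[-0.1219, 0.9925, 0.0084, 0.6195], [0.9925, 0.1219, -0.0043, -0.3561], [-0.0053, 0.0078, -1.0, 0.1341], [0.0, 0.0, 0.0, 1.0]]
shift [0.6569, -0.0012, 0.0108] turn -0.2497 mm 131 deg 89.9
```

View pics/tilt.png

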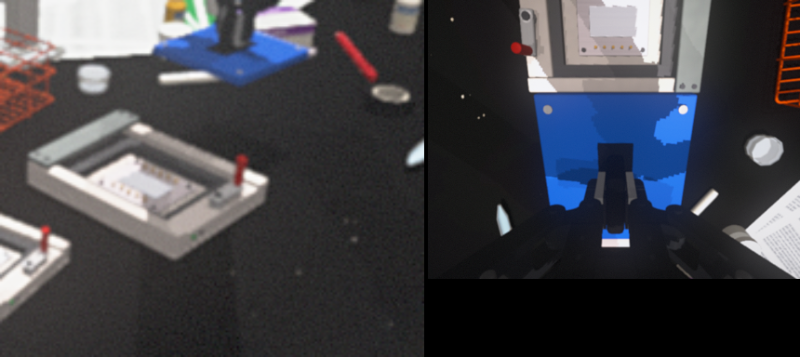

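Call:
{"fn": "apply_moves", "kwargs": {
  "deltas": [
    [1, [0, 0, 0.2], 0],
    [1, [0, 0, 0.4], 0],
    [1, [0, 0, 0.46], 0],
    [1, [0, 0, 0.48], 0],
    [1, [0, 0, 0.49], 0],
    [1, [0, 0, 0.5], 0],
    [1, [0, 0, 0.51], 0],
    [1, [0, 0, 0.515], 0],
    [1, [0, 0, 0.515], 0]
  ]
}}

```text
t: 9.8
eef_pos: [0.6155, -0.3537, 0.0319]
tool_rot: [-0.002, 0.663, 0.749, 0.001]
contact_force: [-18.9, 14.4, 47.1]
gripper_width: 0.136
grasp_force: 39.3
```

Call:
{"fn": "apply_moves", "kwargs": {
  "deltas": [
    [1, [0, 0, -0.1], 0],
    [1, [0, 0, -0.3], 0],
    [1, [0, 0, -0.5], 0],
    [1, [0, 0, -0.5], 0],
    [1, [0, 0, -0.5], 0]
  ]
}}

```text
t: 10.3
eef_pos: [0.6172, -0.3539, 0.1261]
tool_rot: [0.001, 0.663, 0.749, 0.0]
contact_force: [0.3, -0.3, -3.6]
gripper_width: 0.136
grasp_force: 32.1
```

```bash
python3 - <<'E'
from h import *
print(bot.get_obs()['t'],tool().round(4).tolist())
p=wrist(); save(p,'w4.png')
H=np.array(p['hand_eye'])
def dots(img):
    g=cv2.cvtColor(img,cv2.COLOR_BGR2HSV); m=cv2.inRange(g,(0,0,120),(180,60,255)); n,l,s,c=cv2.connectedComponentsWithStats(m)
    return [c[i] for i in range(1,n) if 80<s[i,4]<400 and 170<c[i][1]<260 and 150<c[i][0]<500]
ref=dots(cv2.imread('pics/w3.png')); cur=dots(cv2.imread('pics/w4.png')); print(np.round(ref,1),np.round(cur,1))
go([.601,-.2235,.13],6.9)
E
```

```text
10.3 [[-0.1221, 0.9925, 0.0013, 0.6172], [0.9925, 0.1221, -0.0002, -0.3539], [-0.0004, 0.0012, -1.0, 0.1261], [0.0, 0.0, 0.0, 1.0]]
[[210.  190. ]
 [435.  190.5]] [[197.4 187.6]
 [447.5 187.6]]
shift [0.6527, 0.0028, -0.0266] turn -0.2497 mm 131 deg 89.9
```

The second press pivoted the cover fully: the screw spacing grew from 225 to 250 px, which gives about 13.5° tongue-down. I'll check the reader pose by overlaying its model on the wrist and scene pictures.

```bash
python3 - <<'E'
from h import *
C=np.array([.601,-.2235]); y=np.radians(6.9); R=np.array([[np.cos(y),-np.sin(y)],[np.sin(y),np.cos(y)]])
def W(x,yy,z): return np.r_[C+R@np.array([x,yy])/1e3,z/1e3]
segs=[((-96.5,-75,26),(-96.5,75,26)),((-68.5,-59,26),(-68.5,59,26)),((68.5,-75,38),(68.5,75,38)),((96.5,-75,38),(96.5,75,38)),((-96.5,-75,30),(68.5,-75,30)),((-68.5,-59,30),(68.5,-59,30)),((-68.5,59,30),(68.5,59,30)),((-91,0,38),(-82,0,38)),((-86.5,-27,68),(-86.5,-37,68))]
p=wrist(); s=bot.read_camera('scene'); out=[]
for q,T,(r0,r1,c0,c1),k in((p,p['T'],(0,180,100,540),1.8),(s,np.array(s['pose']),(185,275,330,462),3)):
    im=cv2.resize(q['color'][r0:r1,c0:c1],None,fx=k,fy=k,interpolation=cv2.INTER_CUBIC)
    for a,b in segs:
        uv=(proj(q,np.array([W(*a),W(*b)]),T)-[c0,r0]+.5)*k
        cv2.line(im,tuple(int(v) for v in uv[0]),tuple(int(v) for v in uv[1]),(0,255,0),1)
    out.append(im)
h=np.zeros((out[0].shape[0]+out[1].shape[0],800,3),np.uint8)
h[:out[0].shape[0],:out[0].shape[1]]=out[0]; h[out[0].shape[0]:,:out[1].shape[1]]=out[1]
print(h.shape,tool()[:3,3]); cv2.imwrite('pics/ov.png',h[:600,:,::-1])
E
```

```text
(594, 800, 3) [ 0.61583527 -0.35285013  0.12324834]
```

View pics/ov.png

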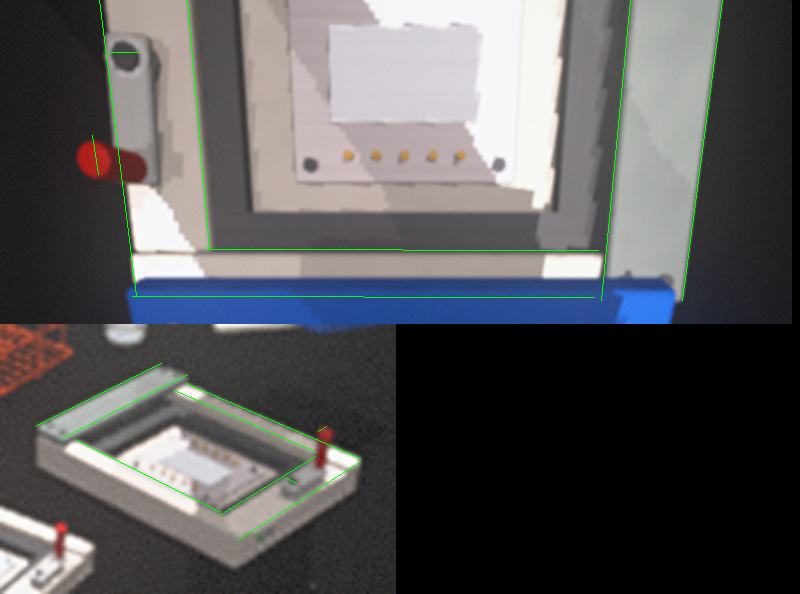

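The overlay matches within about 1 mm on the rail, lip edge, side wall and pivot. Now I'll turn the cover back and place it over the well.

```bash
python3 - <<'E'
from h import *
go([.595,-.2242,.126],6.9)
E
```

```text
shift [0.6512, -0.0248, -0.0123] turn -0.2497 mm 130 deg 89.9
```

Call:
{"fn": "apply_moves", "kwargs": {
  "deltas": [
    [1, [0.06, 0, -0.012], -0.02],
    [1, [0.13, 0, -0.012], -0.045],
    [1, [0.2, -0.01, -0.012], -0.068],
    [1, [0.27, -0.02, -0.012], -0.09],
    [1, [0.35, -0.025, -0.012], -0.114],
    [1, [0.42, -0.025, -0.012], -0.137],
    [1, [0.5, -0.025, -0.012], -0.16],
    [1, [0.58, -0.025, -0.012], -0.183],
    [1, [0.65, -0.025, -0.012], -0.206],
    [1, [0.65, -0.025, -0.012], -0.23],
    [1, [0.65, -0.025, -0.012], -0.25],
    [1, [0.65, -0.025, -0.012], -0.25]
  ]
}}

```text
t: 11.65
eef_pos: [0.595, -0.2252, 0.1262]
tool_rot: [-0.001, -0.062, 0.998, 0.001]
contact_force: [0.2, -0.3, -2.1]
gripper_width: 0.136
grasp_force: 32.0
```

```bash
cat >> h.py <<'E'
C=np.array([.601,-.2235]); _y=np.radians(6.9); R2=np.array([[np.cos(_y),-np.sin(_y)],[np.sin(_y),np.cos(_y)]])
def W(x,yy,z): return np.r_[C+R2@np.array([x,yy])/1e3,z/1e3]
def rd(): # TCP in reader mm
    T=tool(); return np.r_[R2.T@(T[:2,3]-C)*1e3,T[2,3]*1e3].round(1), np.degrees(np.arctan2(-T[0,1],T[1,1])).round(1)
E
python3 - <<'E'
from h import *
print(rd(),bot.get_obs()['t']); go(W(-6,0,126),6.9); go(W(-5,0,56),6.9)
E
```

```text
(array([ -6.1,  -0.9, 126.2]), np.float64(7.1)) 11.65
shift [-0.0006, 0.0047, 0.0011] turn 0.0005 mm 1 deg -0.2
shift [-0.0064, 0.0042, 0.3511] turn 0.0005 mm 70 deg -0.2
```

Call:
{"fn": "apply_moves", "kwargs": {
  "deltas": [
    [1, [0, 0.004, 0.12], 0],
    [1, [0, 0.004, 0.24], 0],
    [1, [0, 0.004, 0.31], 0],
    [1, [0, 0.004, 0.34], 0],
    [1, [0, 0.004, 0.345], 0],
    [1, [0, 0.004, 0.35], 0],
    [1, [0, 0.004, 0.355], 0],
    [1, [0, 0.004, 0.355], 0]
  ]
}}

```text
t: 12.45
eef_pos: [0.5964, -0.2248, 0.0574]
tool_rot: [0.001, -0.061, 0.998, -0.0]
contact_force: [-0.2, -0.4, -1.5]
gripper_width: 0.138
grasp_force: 32.0
```

```bash
python3 - <<'E'
from h import *
print(rd()); s=bot.get_obs(); print(s['contact_force'].round(1),s['torque'].round(2))
q=bot.read_camera('scene'); c=cv2.resize(q['color'][170:290,330:470],None,fx=5,fy=5,interpolation=cv2.INTER_CUBIC)
cv2.imwrite('pics/ins.png',c[:,:,::-1])
E
```

```text
(array([-4.8, -0.7, 57.4]), np.float64(7.0))
[-0.2 -0.4 -1.5] [-0.02  0.02 -0.05]
```

View pics/ins.png

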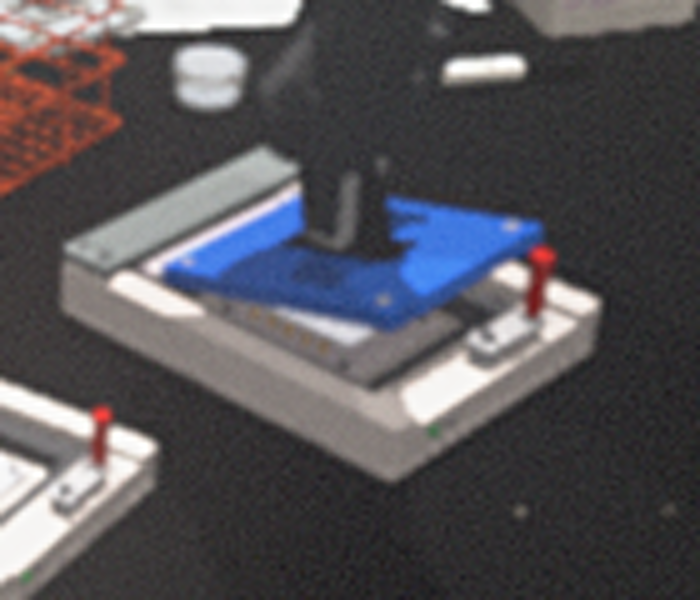

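The cover is inside the well outline, tongue down just before the lip, with its front edge up and clear of the catch and pin. I'll lower it to touch, then slide it under the lip.

Call:
{"fn": "apply_moves", "kwargs": {
  "deltas": [
    [1, [0, 0.003, 0.01], 0],
    [1, [0, 0.003, 0.015], 0],
    [1, [0, 0.003, 0.02], 0],
    [1, [0, 0.003, 0.02], 0]
  ]
}}

```text
t: 12.9
eef_pos: [0.5957, -0.224, 0.0525]
tool_rot: [-0.0, -0.061, 0.998, 0.0]
contact_force: [-0.2, -0.1, -2.4]
gripper_width: 0.133
grasp_force: 32.0
```

```bash
python3 - <<'E'
from h import *
print(rd())
E
```

```text
(array([-5.3,  0.1, 52.5]), np.float64(7.0))
```

Call:
{"fn": "apply_moves", "kwargs": {
  "deltas": [
    [1, [0, 0, 0.003], 0],
    [1, [-0.015, 0, 0.003], 0],
    [1, [-0.03, 0, 0.003], 0],
    [1, [-0.04, 0, 0.003], 0],
    [1, [-0.05, 0, 0.003], 0],
    [1, [-0.055, 0, 0.003], 0],
    [1, [-0.055, 0, 0.003], 0]
  ]
}}

```text
t: 13.6
eef_pos: [0.607, -0.2227, 0.0521]
tool_rot: [0.0, -0.061, 0.998, 0.0]
contact_force: [-0.3, 0.4, -1.1]
gripper_width: 0.135
grasp_force: 32.1
```

```bash
python3 - <<'E'
from h import *
print(rd())
E
```

```text
(array([ 6. ,  0.1, 52.1]), np.float64(7.0))
```

Call:
{"fn": "apply_moves", "kwargs": {
  "deltas": [
    [1, [0.002, 0, 0.008], 0],
    [1, [0.005, 0, 0.016], 0],
    [1, [0.01, 0, 0.024], 0],
    [1, [0.013, 0, 0.032], 0],
    [1, [0.016, 0, 0.04], 0],
    [1, [0.016, 0, 0.04], 0]
  ]
}}

```text
t: 14.2
eef_pos: [0.6029, -0.2234, 0.0445]
tool_rot: [-0.0, -0.061, 0.998, 0.0]
contact_force: [-2.7, 0.6, 4.6]
gripper_width: 0.134
grasp_force: 33.0
```

```bash
python3 - <<'E'
from h import *
print(rd())
E
```

```text
(array([ 1.9, -0.2, 44.5]), np.float64(7.0))
```

Call:
{"fn": "apply_moves", "kwargs": {
  "deltas": [
    [1, [0.002, 0, 0.01], 0],
    [1, [0.004, 0, 0.02], 0],
    [1, [0.006, 0, 0.03], 0],
    [1, [0.008, 0, 0.04], 0],
    [1, [0.009, 0, 0.045], 0],
    [1, [0.009, 0, 0.045], 0]
  ]
}}

```text
t: 14.8
eef_pos: [0.6016, -0.2239, 0.0352]
tool_rot: [-0.0, -0.061, 0.998, -0.0]
contact_force: [-3.6, -1.1, 4.4]
gripper_width: 0.137
grasp_force: 33.1
```

```bash
python3 - <<'E'
from h import *
print(rd())
E
```

```text
(array([ 0.5, -0.5, 35.2]), np.float64(7.0))
```

Call:
{"fn": "apply_moves", "kwargs": {
  "deltas": [
    [1, [0, 0, 0.008], 0],
    [1, [0, 0, 0.015], 0],
    [1, [0, 0, 0.02], 0],
    [1, [0, 0, 0.02], 0]
  ]
}}

```text
t: 15.2
eef_pos: [0.602, -0.2238, 0.0336]
tool_rot: [0.0, -0.061, 0.998, -0.0]
contact_force: [-10.3, 2.5, 24.4]
gripper_width: 0.132
grasp_force: 36.2
```

```bash
python3 - <<'E'
from h import *
print(rd())
E
```

```text
(array([ 1. , -0.4, 33.6]), np.float64(7.0))
```

Call:
{"fn": "apply_moves", "kwargs": {
  "deltas": [
    [1, [0, 0, -0.012], 0],
    [0.8, [0, 0, -0.012], 0],
    [0.5, [0, 0, -0.012], 0],
    [0.5, [0, 0, -0.012], 0],
    [0.5, [0, 0, -0.012], 0],
    [0.4, [0, 0, -0.15], 0],
    [0.4, [0, 0, -0.4], 0],
    [0.4, [0.1, 0, -0.6], 0],
    [0.4, [0.1, 0, -0.7], 0],
    [0.4, [0.1, 0, -0.7], 0]
  ]
}}

```text
t: 16.2
eef_pos: [0.5837, -0.2269, 0.1749]
tool_rot: [0.003, -0.061, 0.998, -0.001]
contact_force: [0.1, 0.5, -0.2]
gripper_width: 0.6
grasp_force: 0.0
```

```bash
python3 - <<'E'
from h import *
print(rd(),bot.get_obs()['t'])
p=wrist(); T=p['T']; s=bot.read_camera('scene'); S=np.array(s['pose'])
segs=[((-65.5,-55,30),(-65.5,55,30)),((-65.5,-55,30),(64.5,-55,30)),((-65.5,55,30),(64.5,55,30)),((68.5,-59,38),(68.5,59,38)),((-68.5,-59,26),(-68.5,59,26))]
a=p['color'].copy()
k=4; c=cv2.resize(s['color'][180:280,330:465],None,fx=k,fy=k,interpolation=cv2.INTER_CUBIC)
d=a.copy()
for A,B in segs:
    uv=proj(p,np.array([W(*A),W(*B)]),T); cv2.line(d,tuple(int(v) for v in uv[0]),tuple(int(v) for v in uv[1]),(0,255,0),1)
uv=proj(p,np.array([W(-86.5,-32,53),W(0,0,56)]),T).round(); print(uv)
a=cv2.resize(a,(400,300)); 
h=np.zeros((600,800,3),np.uint8); h[:300,:400]=a; h[:300,400:]=cv2.resize(d,(400,300)); 
c=cv2.resize(c,(400,300)); h[300:,:400]=c
z=p['color'][60:300,160:480]; h[300:,400:]=cv2.resize(z,(400,300))
cv2.imwrite('pics/seat.png',h[:,:,::-1])
E
```

```text
(array([-17.5,  -1.3, 174.9]), np.float64(7.0)) 16.2
[[279. 139.]
 [324. 256.]]
```

View pics/seat.png

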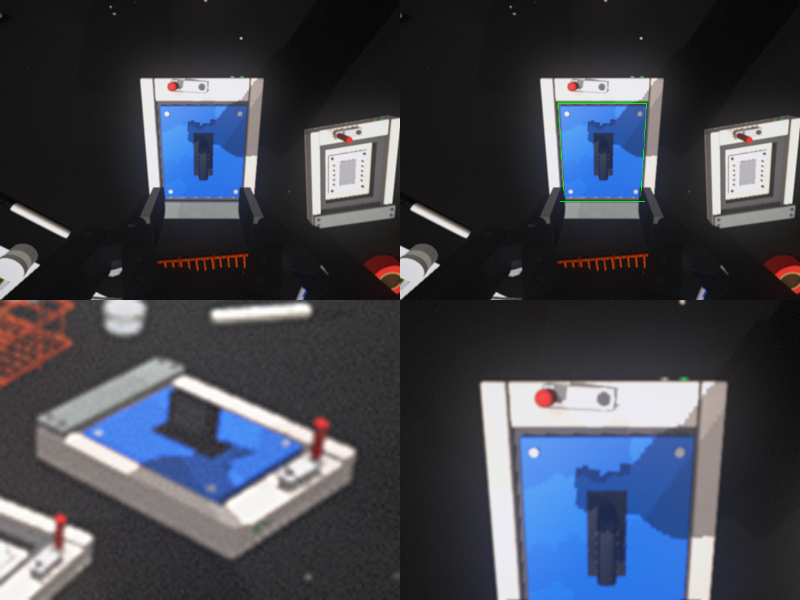

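The cover lies flat in the well with its tongue under the lip, and there is an even gap at the front. The catch is still along the rail, and the pin at (277,139) matches its projected position. Next I'll pinch the pin.

```bash
python3 - <<'E'
from h import *
go(W(-86.5,-32,110),6.9);go(W(-86.5,-32,46),6.9)
E
```

```text
shift [0.3378, -0.1606, 0.305] turn 0.0003 mm 97 deg -0.1
shift [0.3379, -0.1606, 0.625] turn 0.0003 mm 146 deg -0.1
```

Call:
{"fn": "apply_moves", "kwargs": {
  "deltas": [
    [0.6, [0.17, -0.08, 0.1], 0],
    [0.6, [0.34, -0.16, 0.25], 0],
    [0.6, [0.338, -0.16, 0.35], 0],
    [0.6, [0.338, -0.16, 0.42], 0],
    [0.6, [0.338, -0.16, 0.5], 0],
    [0.6, [0.338, -0.16, 0.58], 0],
    [0.6, [0.338, -0.16, 0.625], 0],
    [0.6, [0.338, -0.16, 0.625], 0]
  ]
}}

```text
t: 17.1
eef_pos: [0.5184, -0.2645, 0.0443]
tool_rot: [-0.001, -0.062, 0.998, 0.001]
contact_force: [-0.3, 0.8, -0.4]
gripper_width: 0.396
grasp_force: 0.0
```

Call:
{"fn": "apply_moves", "kwargs": {
  "deltas": [
    [0.8, [0, 0, 0], 0],
    [1, [0, 0, 0], 0],
    [1, [0, 0, 0], 0],
    [1, [0, 0, 0], 0],
    [1, [0, 0, 0], 0]
  ],
  "squeeze": 20
}}

```text
t: 17.6
eef_pos: [0.5195, -0.2672, 0.0468]
tool_rot: [0.001, -0.061, 0.998, -0.001]
contact_force: [2.2, -5.1, -2.9]
gripper_width: 0.099
grasp_force: 22.0
```

```bash
python3 - <<'E'
from h import *
print(rd()); a0=np.radians(0)
T=tool(); o=T[:2,3]
for a in(15,30,45,60,75,90):
    a=np.radians(a); d=R2@np.array([32*np.sin(a),32-32*np.cos(a)])/1e3
    print(np.round(T[:3,:3].T@np.r_[d,0]/.2,3).tolist())
go(W(-54.5,0,46))
E
```

```text
(array([-86.2, -33.6,  46.8]), np.float64(7.0))
[-0.041, 0.005, 0.0]
[-0.08, 0.021, 0.0]
[-0.113, 0.047, 0.0]
[-0.139, 0.08, 0.0]
[-0.155, 0.118, 0.0]
[-0.16, 0.16, -0.0]
shift [-0.1584, 0.168, 0.0041] turn 0.0 mm 46 deg 0
```

Call:
{"fn": "apply_moves", "kwargs": {
  "deltas": [
    [1, [-0.02, 0.001, 0], 0],
    [1, [-0.041, 0.005, 0], 0],
    [1, [-0.06, 0.012, 0], 0],
    [1, [-0.08, 0.021, 0], 0],
    [1, [-0.098, 0.033, 0], 0],
    [1, [-0.113, 0.047, 0], 0],
    [1, [-0.127, 0.062, 0], 0],
    [1, [-0.139, 0.08, 0], 0],
    [1, [-0.148, 0.099, 0], 0],
    [1, [-0.155, 0.118, 0], 0],
    [1, [-0.159, 0.139, 0], 0],
    [1, [-0.16, 0.16, 0], 0]
  ]
}}

```text
t: 18.8
eef_pos: [0.5509, -0.231, 0.0477]
tool_rot: [0.004, -0.062, 0.998, -0.002]
contact_force: [8.2, -9.4, -3.6]
gripper_width: 0.101
grasp_force: 21.6
```

Call:
{"fn": "apply_moves", "kwargs": {
  "deltas": [
    [1, [0, 0.01, 0], 0],
    [1, [0, 0.015, 0], 0],
    [1, [0, 0.02, 0], 0],
    [1, [0, 0.02, 0], 0]
  ]
}}

```text
t: 19.2
eef_pos: [0.5508, -0.2309, 0.048]
tool_rot: [0.005, -0.06, 0.998, -0.004]
contact_force: [10.9, -12.2, -9.7]
gripper_width: 0.108
grasp_force: 21.1
```

```bash
python3 - <<'E'
from h import *
print(rd())
E
```

```text
(array([-50.7,  -1.3,  48. ]), np.float64(6.9))
```

Call:
{"fn": "apply_moves", "kwargs": {
  "deltas": [
    [1, [0, -0.01, 0], 0],
    [0.7, [0, -0.01, 0], 0],
    [0.6, [0, -0.01, 0], 0],
    [0.6, [0, -0.01, 0], 0],
    [0.6, [0, -0.01, 0], 0],
    [0.6, [0, -0.01, -0.15], 0],
    [0.6, [0, -0.01, -0.4], 0],
    [0.6, [0.1, -0.01, -0.6], 0],
    [0.6, [0.1, -0.01, -0.65], 0],
    [0.6, [0.1, -0.01, -0.65], 0],
    [0.6, [0.1, -0.01, -0.65], 0]
  ]
}}

```text
t: 20.3
eef_pos: [0.5262, -0.2298, 0.175]
tool_rot: [-0.001, -0.061, 0.998, 0.0]
contact_force: [-0.2, -0.1, 0.3]
gripper_width: 0.403
grasp_force: 0.0
```

```bash
python3 - <<'E'
from h import *
print(rd())
p=wrist(); t=bot.read_camera('top')
for q,T in((p,p['T']),(t,np.array(t['pose']))):
    hsv=cv2.cvtColor(q['color'],cv2.COLOR_RGB2HSV); m=cv2.inRange(hsv,(0,150,90),(6,255,255))|cv2.inRange(hsv,(172,150,90),(180,255,255))
    n,l,s,c=cv2.connectedComponentsWithStats(m); exp=proj(q,[W(-54.5,0,68),W(-54.5,0,53),W(-86.5,-32,68)],T).round(1)
    print(exp.tolist(),[(c[i].round(1).tolist(),int(s[i,4]), (1e3*(R2.T@(ray(q,c[i],.064,T)[:2]-C))).round(1).tolist()) for i in range(1,n) if s[i,4]>3 and np.hypot(*(c[i]-exp[0]))<90])
# blue panel in wrist
hsv=cv2.cvtColor(p['color'],cv2.COLOR_RGB2HSV); m=cv2.inRange(hsv,(95,150,110),(125,255,255)); m=cv2.morphologyEx(m,cv2.MORPH_CLOSE,np.ones((35,35)))
c=max(cv2.findContours(m,0,2)[0],key=cv2.contourArea); q4=cv2.boxPoints(cv2.minAreaRect(c)); print(np.array([1e3*(R2.T@(ray(p,u,.03,p['T'])[:2]-C)) for u in q4]).round(1).tolist())
for n in('beaker_mid','petri_mid'): print(n,[(np.round(r['point'],3).tolist(),round(r['confidence'],2)) for r in bot.look_for(t,n)])
E
```

```text
(array([-75. ,   2.7, 175. ]), np.float64(7.0))
[[318.0, 266.9], [318.2, 259.7], [273.0, 225.0]] [([316.2, 266.4], 94, [-53.3, -1.4])]
[[409.0, 251.2], [407.9, 251.9], [425.9, 264.0]] []
[[-64.0, -53.5], [-64.3, 54.4], [64.9, 61.6], [65.2, -60.7]]
beaker_mid [([0.784, -0.007, 0.023], 0.6)]
petri_mid [([0.763, 0.189, 0.032], 0.58)]
```

```bash
python3 -c "
from station import bot
print(bot.hand_in())"
```

```text
the job is handed in; nothing more can be done
None
```

I closed the larger reader and handed the job in after about 20 s: the cover lies flat with its tongue under the lip, the catch is swung over to its stop, and the gripper has let go. The beaker and petri dishes were found within about 1 cm of where they started, which is inside the detector's scatter. `hand_in` returned no verdict.

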